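# Present the viscometer ball

## Task

Take the knobbed cover off the little dish on the round stand and set it down flat, knob up, on the square cork mat. Then pick up the dish, lift it at least 6 cm off the stand and turn it about a quarter turn so that its pouring lip points at the funnel-topped tube, keeping it level all the way and the loose steel ball in its middle. Finish while still holding the dish there, at rest above the stand, ready to pour; leave the loose things around it where they are.

Things in the scene. Friction and masses are not known exactly. Their poses are not given: they have to be found in the camera images.
- cover_knob (a point): Centre of the cover's knob (z up): black cylinder 18 mm wide, 22 mm tall, on a loose round aluminium cover 59 mm wide, 4 mm thick, 60 g, that lies on the dish at the start. A 48 mm plug under it, 3 mm deep, drops into the dish with 3.5 mm play all round. The knob's centre is 18 mm above the plug's underside, 15 mm above the dish's rim.
- dish_center (a point): Brown glass bowl, 62 mm wide, 28 mm high, about 140 g, loose on the stand; point on its axis, 14 mm above its flat underside. Floor inside is a shallow cone. x points out along the pouring lip (21 mm wide, to 52 mm from the axis), at the start roughly away from the robot; z up. Flat cheeks 28 mm long, 7 to 27 mm above the underside, face y and -y, 64 mm apart outside.
- ball_center (a point): Centre of the loose steel ball, 18 mm in diameter, 24 g, lying in the middle of the dish (under the cover at the start); its centre is then within 1 mm of the dish_center point.
- stand: Fixed round dark steel pedestal, origin at the centre of its underside on the bench; the dish stands on its flat top, 40 mm above the bench and 44 mm in diameter; its foot is 80 mm in diameter and 12 mm high at the middle.
- mat: Fixed square cork mat, 110 mm by 110 mm, 4 mm thick, flat on the bench beyond the stand; origin at the centre of its underside.
- funnel_mouth (a point): Centre of the mouth of the white funnel (56 mm wide, 155 mm above the bench) on the viscometer, a fixed upright glass tube 22 mm wide on a round dark base 64 mm wide, 0.2 m to the left or right of the stand. As far to the other side stands a fixed plain measuring cylinder without a funnel, 28 mm wide, 145 mm tall.
- dropper_a_mid (a point): Amber dropper bottle, 26 mm in diameter and 76 mm tall, loose; point half-way up on its axis. Stands about 0.12 m to the right of the dish. To be left alone.
- slide_box_mid (a point): Clear plastic box 30 x 30 x 28 mm, loose; point at its centre. Stands about 0.12 m to the left of the dish. To be left alone.
- dropper_b_mid (a point): A second dropper bottle of the same size, farther off to the left; point half-way up. To be left alone.
- brush_mid (a point): Wooden block brush, 90 x 36 x 36 mm, loose, off to the right; point at its centre. To be left alone.
Things that resemble listed ones, but are neither listed nor needed, are in the scene too. What is shaped like the part that bears cover_knob but green is not meant. Of the things that look like the mat, the smaller one is meant.

How it is judged (in metres and radians):
On the way, in this order (a step that is already met when the one before it is completed fails the run):
1. the cover lies flat, knob up, on the cork mat, let go (horizontal distance between cover_knob and mat below 0.035 m and height (world z) of cover_knob below 0.028 m and angle between cover_knob's own z axis and vertical below 0.15 rad and contact force between cover and the fingers below 0.1 N and linear speed of cover below 0.03 m/s), for 0.2 s.
2. the dish is lifted clear above its stand, ball in the middle (height (world z) of dish_center above 0.099 m and contact force between dish and stand below 0.1 N and horizontal distance between ball_center and dish_center below 0.01 m), for 0.2 s.
At the end, for the whole second after the job is handed in: Cover flat, knob up, within 35 mm of the mat's centre; dish held by the fingers, still, 45 mm or more above its place, within 50 mm of the stand's axis, level within 5 degrees, lip aimed within 36 mm of the funnel's axis, ball within 7 mm of the dish's axis (horizontal distance between cover_knob and mat below 0.035 m and height (world z) of cover_knob below 0.028 m and angle between cover_knob's own z axis and vertical below 0.15 rad and height (world z) of dish_center above 0.099 m and horizontal distance between dish_center and stand below 0.05 m and angle between dish_center's own z axis and vertical below 0.09 rad and x of funnel_mouth in the frame of dish_center above 0.1 m and y of funnel_mouth in the frame of dish_center between -0.036 and 0.036 m and horizontal distance between ball_center and dish_center below 0.007 m and contact force between dish and ball above 0.05 N and contact force between dish and the fingers above 1 N and contact force between dish and stand below 0.1 N and linear speed of dish below 0.03 m/s and angular speed of dish below 0.15 rad/s); the arm keeps its last pose, push and grip.
It fails at once if the ball leaves the middle of the dish (14 mm off its axis) (distance between ball_center and dish_center above 0.014 m).
It fails at once if the dish is tipped more than 14 degrees (angle between dish_center's own z axis and vertical above 0.25 rad).
It fails at once if a loose bystander is moved more than 25 mm (distance of any of dropper_a_mid, slide_box_mid, dropper_b_mid, brush_mid from where it was at the start of the episode above 0.025 m).
It also fails if it takes over 69 s, if anything falls off the work surface, if the arm or the gripper's body presses on something with over 40 N, if the wrist force passes 120 N, or if a joint passes its speed limit or range.

## Robot

A 6-joint arm with a two-finger parallel gripper is mounted at the origin on the work surface. World frame = base frame: x ahead of the robot, y to its left, z up, the work surface at z = 0. Lengths are in m, angles in degrees, forces in N, time in s.
With the tool pointing down it reaches from about 0.35 to 0.875 m from the base axis. Payload 4.2 kg.
Tool frame: the origin (TCP) lies on the centre line of the jaws, within the pads' length; the fingertips stand 19 mm ahead of it and the grasp point (between the pads) is the TCP; x points along the fingers, y is the direction in which the jaws open and shut, and the axes are right-handed (so a half turn about x gives the same grasp; the last joint's range is limited). The gripper opens to 87 mm and grips with 3 to 60 N. Pads are 19 mm wide; open, the fingers measure 117 mm over their backs; the gripper's body (75 mm by 190 mm) begins 51 mm behind the grasp point.
Start: joints at [86.265, 22.042, 0.453, 0, -68.411, -14.817], TCP at [0.199, 0.593, 0.242] pointing down, gripper open.
Joint ranges: [-179.83, 179.83], [-69.29, 118.12], [-61.27, 80.66], [-181.25, 117.63], [-171.15, -9.14], [-177.46, 177.46]. Speed limits (degrees/s): [159.86, 159.86, 180, 180, 180, 180].

## Interface

Orientations are given as a 3x3 rotation matrix whose columns are the frame's x, y, z axes.
In Python, from station import * gives the robot as it stands.
- The arm moves only by the shell command python3 -m creep 'ROWS'. ROWS is JSON, a list of rows, each a list of 5 numbers: the opening, from 0 (shut) to 1 (fully open), then the shift along the world's x, y, z in mm, then the turn about the world's z in rad. In form: [[jaw, x, y, z, turn], ...]. A call has exactly 8 rows; each row is the pose to reach, as a shift and turn from the pose measured when the call began; what a row does not reach only later rows make up. A row lasts 1/10 s, in which the tool goes at most 50 mm and 8.59 degrees, less where a joint would pass 70% of its speed; a pose out of reach is approached as far as the arm can. A call with a gripper value outside its range is refused whole. The fingers move at their own pace and stop on an object; the grip force is fixed at half the most. Time passes only in rows, so rows that repeat a pose let the fingers close, or fill a call up. It gives the time, the measured TCP pose, the force and the opening at its end, in the units of the state.
- sense(): the state, without advancing time (a new reading comes with each control period).
- capture(name): name is "scene" or "top" or "wrist"; returns a dict with "image" (384x512x3 uint8, blue, green, red), "z_map" (384x512 float32, m along the optical axis (not along the pixel's ray), 0 where there is no reading), "mtx" (3x3 intrinsics, pixels), "eye" and "attitude" of the camera in the world. Camera axes: x right, y up, looking along -z (the intrinsics and any distortion apply to the point x, -y, -z); pixel columns grow to the right and rows downward; lengths in m; the calibration is good to about 2 mm. A picture is of the moment at which its call begins.
- finish_job(): hands the job in, once; it reports no verdict.
Trained networks look in a picture, given as the dict that the camera call returned (one of the last four; its "shot" number tells which), for a name from the list of things; names that differ only in an ending like _2 or _b are one class to them, and where a whole thing is asked for, a point or a joint stands for the part that bears it (a point fixed in the world has none). Each returns a list of dicts, best first, with "confidence" (0 to 1); they miss things now and then, are a little off and sometimes report something else, mostly with a low value. They report only what shows in the picture. A call takes as long as a camera call. They do not tell look-alikes from the thing itself.
- look_for(picture, thing): "box" ([left, top, right, bottom] in pixels, round what is visible of it).
- mark_of(picture, thing): "centre" ([column, row] in pixels: a listed point, or the origin of a listed thing).
The state is a dict: "time_s": time; "joints": joint angles; "joint_velocities": joint speeds; "effort": joint torques, N m; "tcp_pos": TCP position; "ee_rot": TCP orientation; "wrist_force": force on the tool from outside, world axes, zero at the start; "moment": the same for the moment, N m; "gripper_width": opening from 0.0 (shut) to 1.0 (fully open).
Only numpy, scipy, OpenCV 4.12 (cv2) and the standard library are available. Lean on these libraries where they do the work, as an engineer would, in place of code of your own. Each camera call takes 0.05 s, during which the arm holds its last target.

## Working session

There is one attempt and no reset: what is moved stays moved. The work goes in short steps, Python scripts to look and compute and a shell command to move; the robot and the scene stay as the last step left them, time stands still between calls to the robot, and variables do not carry over. Pictures are saved under pics/ and viewed, and the job is handed in when it is done.

```bash
mkdir -p pics; ls; cat > h.py <<'E'
from station import *
import numpy as np, cv2
def P(c,px,z=None,plane=None):
    M=np.array(c["mtx"]);u,v=px
    d=np.array([(u-M[0,2])/M[0,0],-(v-M[1,2])/M[1,1],-1.0])
    R=np.array(c["attitude"]);e=np.array(c["eye"])
    w=R@d
    if plane is not None: return e+w*(plane-e[2])/w[2]
    if z is None: z=float(c["z_map"][int(round(v)),int(round(u))])
    return e+w*z
E
python3 - <<'E'
from h import *
s=sense();print(s["time_s"],s["tcp_pos"],np.round(s["ee_rot"],3).tolist(),s["gripper_width"])
for n in ("scene","top"):
    c=capture(n);cv2.imwrite(f"pics/{n}1.png",c["image"])
    print(n,np.round(c["eye"],3),c["mtx"],np.round(c["attitude"],2).tolist())
    for t in ["cover_knob","dish_center","stand","mat","funnel_mouth","dropper_a_mid","slide_box_mid","brush_mid"]:
        for d in mark_of(c,t)[:4]:
            print(t,np.round(d["centre"],1),round(d["confidence"],2),np.round(P(c,d["centre"]),3))
E
```

```text
pics
0.0 [0.19866685 0.59198667 0.24045472] [[-0.001, -0.318, -0.948], [-0.002, -0.948, 0.318], [-1.0, 0.002, -0.0]] 1.0035567858510006
scene [1.229 0.02  0.913] [[433.01493971   0.         256.27265734]
 [  0.         433.01493971 188.05408535]
 [  0.           0.           1.        ]] [[-0.05, -0.73, 0.68], [1.0, -0.04, 0.03], [0.0, 0.68, 0.74]]
cover_knob [264.3 188.9] 0.78 [0.472 0.004 0.088]
dish_center [265.3 194. ] 0.62 [0.474 0.007 0.071]
dish_center [268.1 187.4] 0.42 [0.449 0.013 0.069]
stand [262.3 206.7] 0.91 [ 0.482 -0.     0.028]
stand [128.3 230.7] 0.29 [ 0.583 -0.335  0.034]
mat [338.1 164.8] 0.74 [0.291 0.218 0.009]
mat [279.2 278.6] 0.55 [0.684 0.049 0.004]
mat [262.2 193.9] 0.28 [ 0.473 -0.001  0.07 ]
funnel_mouth [342.3 187.5] 0.75 [0.5   0.195 0.134]
dropper_a_mid [221.  192.8] 0.69 [ 0.457 -0.113  0.05 ]
slide_box_mid [309.5 225.1] 0.69 [0.533 0.124 0.022]
brush_mid [124.7 227.7] 0.74 [ 0.576 -0.346  0.036]
top [ 0.316 -0.002  1.232] [[346.483181     0.         256.21287456]
 [  0.         346.483181   186.14475322]
 [  0.           0.           1.        ]] [[-0.02, 0.98, -0.17], [-1.0, -0.02, 0.01], [0.0, 0.18, 0.98]]
cover_knob [253.1 200.9] 0.75 [0.469 0.002 0.094]
cover_knob [237.5 146.3] 0.72 [0.684 0.056 0.005]
cover_knob [269.9 236.3] 0.65 [ 0.354 -0.053  0.031]
dish_center [254.  205.1] 0.53 [ 0.455 -0.001  0.096]
stand [254.8 206.9] 0.64 [ 0.452 -0.003  0.07 ]
mat [189.3 253.8] 0.58 [0.301 0.227 0.008]
mat [352.3 173.7] 0.16 [ 0.566 -0.35   0.035]
funnel_mouth [190.4 184.8] 0.76 [0.521 0.203 0.131]
funnel_mouth [251.7 205. ] 0.46 [0.455 0.007 0.095]
dropper_a_mid [281.6 209.4] 0.39 [ 0.449 -0.099 -0.   ]
slide_box_mid [218.9 192.2] 0.65 [0.512 0.122 0.025]
brush_mid [352.9 174.4] 0.87 [ 0.563 -0.352  0.036]
```

```bash
python3 - <<'E'
import cv2
for n in("scene","top"):
    a=cv2.imread(f"pics/{n}1.png");b=cv2.resize(a[90:330,90:410],None,fx=2.4,fy=2.4,interpolation=cv2.INTER_CUBIC);cv2.imwrite(f"pics/{n}1z.png",b)
E
```

```text
(no output)
```

View pics/scene1z.png

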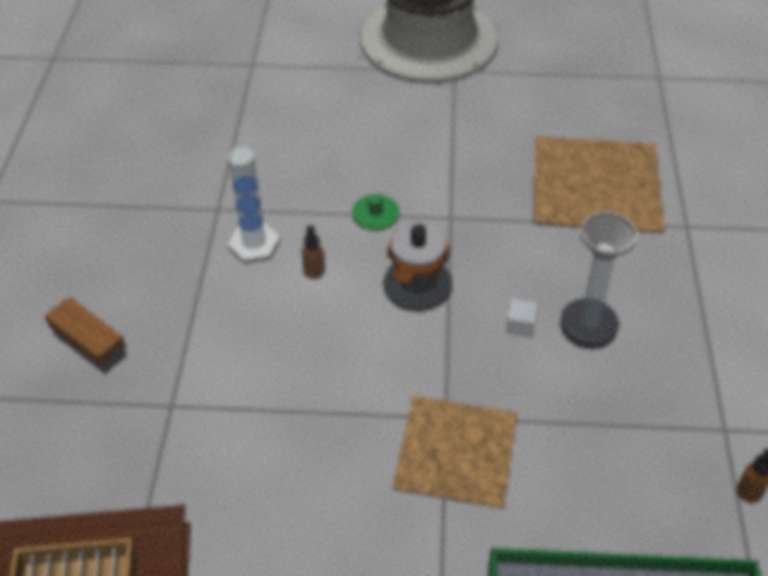

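View pics/top1z.png

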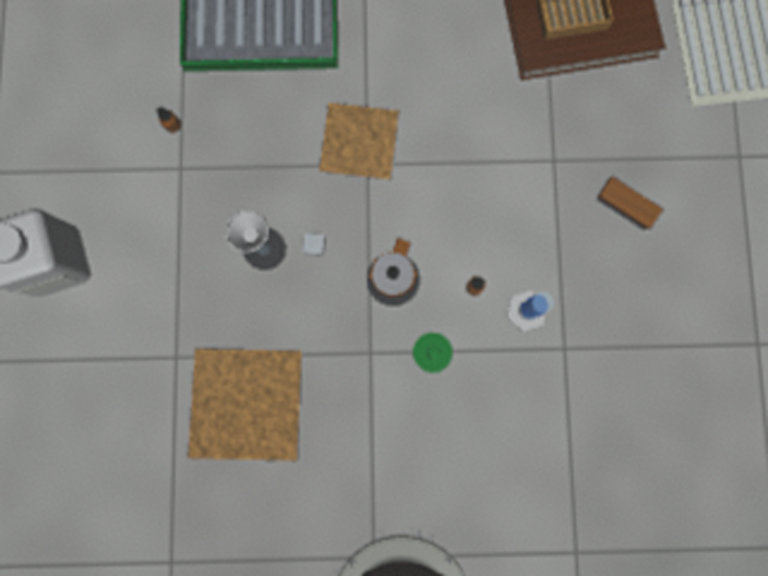

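The scene and top views agree. The dish and knob are near (262,190) px in scene. The smaller mat is near (280,278) px in scene. The funnel is on the left (+y) and the green lookalike cover is nearer the robot. I'll move the arm over the dish while turning toward the j6 range I need, then measure with the wrist camera.

```bash
python3 -m creep '[[1,30,-40,0,-0.15],[1,60,-80,0,-0.3],[1,80,-120,0,-0.45],[1,100,-160,0,-0.6],[1,120,-200,0,-0.75],[1,135,-240,0,-0.9],[1,150,-280,0,-1.05],[1,160,-310,0,-1.2]]'; python3 -c "
from h import *
s=sense();print(s['tcp_pos'],s['joints'])"
```

```text
time_s: 1.7
tcp_pos: [0.3592, 0.2803, 0.2419]
ee_rot: [[0.0, -0.999, -0.04], [0.0, -0.04, 0.999], [-1.0, -0.0, 0.0]]
wrist_force: [0.2, 0.3, 0.1]
gripper_width: 0.998
[0.35919543 0.28027554 0.24185105] [ 5.84990535e+01  5.27068768e+00 -2.20824901e+01  3.10628647e-03
 -6.26227985e+01 -5.62150256e+01]
```

```bash
python3 - <<'E'
from h import *
c=capture("top");im=c["image"]
for n,z in (("cover_knob",0.083),("dish_center",0.054),("stand",0.04),("funnel_mouth",0.155)):
    for d in mark_of(c,n)[:3]: print(n,d["centre"],round(d["confidence"],2),P(c,d["centre"],plane=z).round(4))
# mat by colour
hsv=cv2.cvtColor(im,cv2.COLOR_BGR2HSV)
m=cv2.inRange(hsv,(8,60,80),(25,255,255))
n,l,st,ce=cv2.connectedComponentsWithStats(m)
for i in range(1,n):
    if st[i,4]>20: print("cork-ish",st[i].tolist(),ce[i].round(1),P(c,ce[i],plane=0.004).round(4),P(c,ce[i],plane=0.064).round(4))
E
```

```text
cover_knob [271.7, 237.5] 0.76 [ 0.348  -0.0563  0.083 ]
cover_knob [253.6, 200.4] 0.68 [0.472  0.0005 0.083 ]
dish_center [255.5, 206.7] 0.63 [ 0.4541 -0.0055  0.054 ]
stand [252.8, 205.8] 0.49 [0.4591 0.0038 0.04  ]
funnel_mouth [190.3, 184.2] 0.96 [0.5183 0.1991 0.155 ]
cork-ish [274, 45, 10, 27, 62] [277.8  60.9] [ 1.0218 -0.1037  0.004 ] [ 0.9873 -0.0987  0.064 ]
cork-ish [259, 58, 5, 12, 28] [261.8  64.8] [ 1.0068 -0.0417  0.004 ] [ 0.973  -0.0398  0.064 ]
cork-ish [287, 63, 7, 9, 26] [289.4  67.6] [ 0.993  -0.1473  0.004 ] [ 0.9599 -0.1402  0.064 ]
cork-ish [344, 75, 15, 5, 31] [350.9  77.1] [ 0.9489 -0.3806  0.004 ] [ 0.9179 -0.3621  0.064 ]
cork-ish [301, 78, 26, 9, 82] [311.4  81.9] [ 0.9323 -0.2287  0.004 ] [ 0.9022 -0.2176  0.064 ]
cork-ish [303, 79, 64, 41, 1695] [334.2  99.9] [ 0.8577 -0.3111  0.004 ] [ 0.8313 -0.296   0.064 ]
cork-ish [307, 113, 57, 10, 59] [334.1 117.5] [ 0.7879 -0.3061  0.004 ] [ 0.7649 -0.2912  0.064 ]
cork-ish [223, 133, 33, 32, 854] [239.3 148.4] [0.6762 0.0491 0.004 ] [0.6586 0.0466 0.064 ]
cork-ish [0, 135, 15, 59, 693] [  5.9 162.4] [0.6422 0.8985 0.004 ] [0.6262 0.8545 0.064 ]
cork-ish [157, 138, 8, 7, 33] [160.6 141.4] [0.7094 0.3381 0.004 ] [0.6902 0.3215 0.064 ]
cork-ish [340, 164, 26, 21, 261] [352.4 174. ] [ 0.5712 -0.3592  0.004 ] [ 0.5587 -0.3418  0.064 ]
cork-ish [254, 189, 7, 8, 36] [257.  192.4] [ 0.5114 -0.012   0.004 ] [ 0.5018 -0.0115  0.064 ]
cork-ish [249, 202, 15, 12, 25] [258.2 209. ] [ 0.4516 -0.015   0.004 ] [ 0.4449 -0.0144  0.064 ]
cork-ish [2, 214, 5, 5, 21] [  4.2 215.8] [0.4475 0.8842 0.004 ] [0.4411 0.8409 0.064 ]
cork-ish [0, 234, 5, 46, 128] [  1.2 250.6] [0.3261 0.8817 0.004 ] [0.3256 0.8385 0.064 ]
cork-ish [168, 235, 48, 47, 2054] [191.8 258.3] [0.285  0.2192 0.004 ] [0.2865 0.2084 0.064 ]
```

```bash
python3 -m creep '[[1,15,-40,0,-0.15],[1,30,-80,0,-0.3],[1,45,-120,0,-0.45],[1,60,-160,0,-0.6],[1,75,-200,0,-0.75],[1,85,-240,0,-0.9],[1,95,-270,0,-1.05],[1,100,-280,0,-1.2]]'; python3 -m creep '[[1,0,0,0,-0.15],[1,0,0,0,-0.3],[1,0,0,0,-0.45],[1,0,0,0,-0.6],[1,0,0,0,-0.6],[1,0,0,0,-0.6],[1,0,0,0,-0.6],[1,0,0,0,-0.6]]'; python3 - <<'E'
from h import *
s=sense();print(s["joints"])
c=capture("wrist");cv2.imwrite("pics/w1.png",c["image"]);print(c["eye"],c["attitude"],c["mtx"])
for n,z in (("cover_knob",0.083),("dish_center",0.054),("stand",0.04),("mat",.004),("funnel_mouth",0.155)):
    for d in mark_of(c,n)[:3]: print(n,d["centre"],round(d["confidence"],2),P(c,d["centre"],plane=z).round(4),P(c,d["centre"]).round(4))
E
```

```text
time_s: 2.75
tcp_pos: [0.4599, 0.0016, 0.2418]
ee_rot: [[0.001, -0.4, 0.917], [-0.001, 0.917, 0.4], [-1.0, -0.001, 0.001]]
wrist_force: [-0.4, 0.7, 0.4]
gripper_width: 0.997
time_s: 3.55
tcp_pos: [0.46, 0.0018, 0.2417]
ee_rot: [[0.0, 0.186, 0.983], [-0.001, 0.983, -0.186], [-1.0, -0.001, 0.001]]
wrist_force: [0.5, 0.1, 0.3]
gripper_width: 1.002
[ 2.05981147e+01  5.73521779e+00 -2.15952299e+01  7.42126785e-02
 -6.26675098e+01 -1.21328791e+02]
[0.38545447 0.01533553 0.38454811] [[ 1.84312129e-01 -9.43780501e-01 -2.74421949e-01]
 [ 9.82867763e-01  1.76981910e-01  5.14622601e-02]
 [-1.35681414e-06 -2.79205606e-01  9.60231342e-01]] [[265.36012299   0.         253.30539931]
 [  0.         265.36012299 191.75943471]
 [  0.           0.           1.        ]]
cover_knob [194.5, 99.7] 0.93 [ 0.3587 -0.044   0.083 ] [ 0.3539 -0.0546  0.0287]
cover_knob [253.7, 184.8] 0.88 [0.4634 0.0012 0.083 ] [0.4604 0.0017 0.0942]
stand [256.5, 171.5] 0.91 [0.4573 0.0062 0.04  ] [0.4509 0.007  0.0706]
mat [397.8, 1.0] 0.85 [0.2859 0.2156 0.004 ] [0.2865 0.2145 0.0061]
mat [302.5, 287.3] 0.79 [0.6725 0.045  0.004 ] [0.6717 0.0449 0.005 ]
funnel_mouth [465.4, 217.6] 0.76 [0.5118 0.1917 0.155 ] [0.5232 0.2076 0.1343]
```

View pics/w1.png

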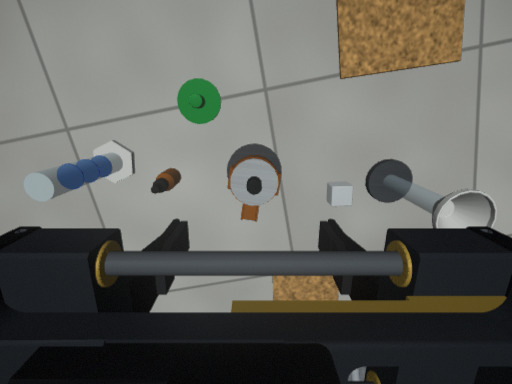

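The wrist view shows the knob at (254,185), the lip pointing down the image at (250,212), and the green lookalike at (200,100). I'll refine with the depth maps.

```bash
cat > cloud.py <<'E'
from h import *
def cloud(c):
    M=np.array(c["mtx"]);z=c["z_map"];v,u=np.mgrid[:z.shape[0],:z.shape[1]]
    d=np.stack([(u-M[0,2])/M[0,0],-(v-M[1,2])/M[1,1],-np.ones_like(z)],-1)*z[...,None]
    p=d@np.array(c["attitude"]).T+np.array(c["eye"]);p[z<=0]=np.nan
    return p
E
python3 - <<'E'
from cloud import *
for n in ("wrist","scene"):
    c=capture(n);p=cloud(c);im=c["image"]
    near=np.hypot(p[...,0]-.46,p[...,1])<.07
    hsv=cv2.cvtColor(im,cv2.COLOR_BGR2HSV)
    k=near&(p[...,2]>.084)&(p[...,2]<.105)
    print(n,"knob",k.sum(),np.median(p[k],0).round(4),p[k].min(0).round(4),p[k].max(0).round(4))
    k=near&(p[...,2]>.066)&(p[...,2]<.078)&(hsv[...,1]<60)
    q=p[k][:,:2].astype(np.float32);(a,b),r=cv2.minEnclosingCircle(q);print("cover",k.sum(),np.median(p[k],0).round(4),a,b,r)
    k=near&(hsv[...,1]>120)&(hsv[...,0]<20)&(p[...,2]>.05)&(p[...,2]<.08)&(p[...,0]>.49)
    print("lip",k.sum(),np.mean(p[k],0).round(4),p[k].min(0).round(4),p[k].max(0).round(4))
    m=cv2.inRange(hsv,(8,60,80),(25,255,255))>0
    k=m&(np.hypot(p[...,0]-.68,p[...,1]-.05)<.09)&(p[...,2]<.02)
    if k.sum()>30: print("mat",k.sum(),np.mean(p[k],0).round(4),cv2.minAreaRect(p[k][:,:2].astype(np.float32)))
E
```

```text
wrist knob 198 [0.4617 0.0017 0.0932] [ 0.454  -0.0072  0.0842] [0.4709 0.01   0.0951]
cover 1557 [0.4606 0.002  0.0716] 0.47448205947875977 -9.361119009554386e-05 0.04094787314534187
lip 218 [ 0.5028 -0.0119  0.0647] [ 0.4902 -0.0239  0.0612] [5.134e-01 4.000e-04 7.040e-02]
mat 1518 [0.6744 0.0477 0.0036] ((0.6745038628578186, 0.05007924512028694), (0.11111148446798325, 0.047075193375349045), 79.3635025024414)
scene knob 41 [0.4669 0.0029 0.0915] [ 0.4553 -0.0052  0.0841] [0.4742 0.0107 0.095 ]
cover 248 [0.4698 0.0036 0.0706] 0.4646139144897461 0.00396759994328022 0.0308963805437088
lip 78 [ 0.4991 -0.0041  0.063 ] [ 0.4905 -0.0212  0.0535] [0.5148 0.0197 0.069 ]
mat 1798 [0.6801 0.0501 0.0025] ((0.6763239502906799, 0.049937620759010315), (0.10964792966842651, 0.11556176096200943), 82.28544616699219)
```

```bash
python3 -m creep '[[1,2,0,-30,0],[1,2,0,-60,0],[0.6,2,0,-90,0],[0.6,2,0,-115,0],[0.6,2,0,-130,0],[0.6,2,0,-140,0],[0.6,2,0,-146,0],[0.6,2,0,-147,0]]'; python3 - <<'E'
from cloud import *
c=capture("wrist");cv2.imwrite("pics/w2.png",c["image"])
p=cloud(c);k=(np.hypot(p[...,0]-.46,p[...,1])<.02)&(p[...,2]>.084)&(p[...,2]<.097)&(c["image"].max(-1)<60)
print(k.sum(),np.median(p[k],0),p[k].min(0),p[k].max(0))
E
```

```text
time_s: 4.75
tcp_pos: [0.462, 0.0015, 0.0946]
ee_rot: [[0.0, 0.187, 0.982], [-0.001, 0.982, -0.187], [-1.0, -0.001, 0.0]]
wrist_force: [0.5, -0.0, 0.4]
gripper_width: 0.622
538 [0.45869551 0.00201472 0.09321288] [ 0.45413471 -0.00723697  0.08401519] [0.46626666 0.0095523  0.09532006]
```

View pics/w2.png

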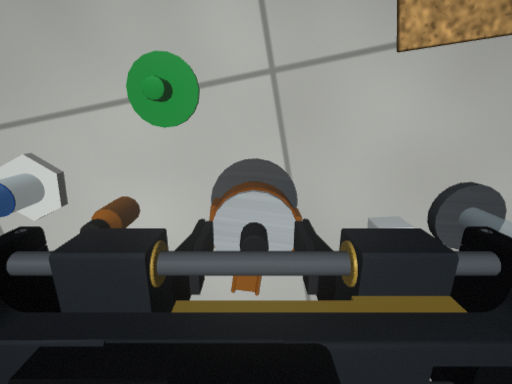

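```bash
python3 -m creep '[[0.35,0,0,0,0],[0.3,0,0,0,0],[0.25,0,0,0,0],[0.2,0,0,0,0],[0.1,0,0,0,0],[0,0,0,0,0],[0,0,0,0,0],[0,0,0,0,0]]'; python3 -m creep '[[0,0,0,3,0],[0,0,0,8,0],[0,0,0,15,0],[0,0,0,25,0],[0,0,0,40,0],[0,0,0,60,0],[0,0,0,80,0],[0,0,0,80,0]]'; python3 - <<'E'
from cloud import *
c=capture("wrist");cv2.imwrite("pics/w3.png",c["image"])
E
```

```text
time_s: 5.6
tcp_pos: [0.4623, 0.0016, 0.095]
ee_rot: [[0.001, 0.187, 0.982], [-0.001, 0.982, -0.187], [-1.0, -0.001, 0.001]]
wrist_force: [-0.2, 0.7, 2.3]
gripper_width: 0.201
time_s: 6.4
tcp_pos: [0.4642, 0.0021, 0.1784]
ee_rot: [[0.008, 0.186, 0.982], [0.001, 0.982, -0.186], [-1.0, 0.002, 0.008]]
wrist_force: [0.6, 0.5, -1.0]
gripper_width: 0.196
```

View pics/w3.png

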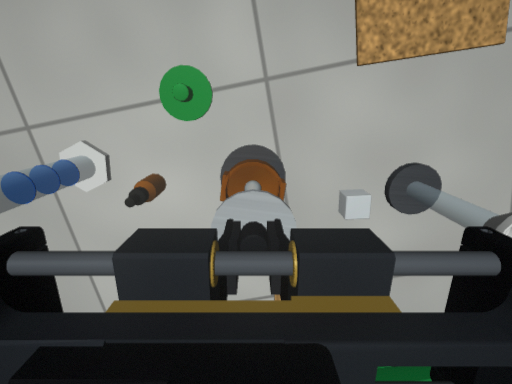

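The cover is held and the ball is central in the dish at about (253,187). Next, over to the mat.

```bash
python3 -m creep '[[0,20,5,0,0],[0,55,13,0,0],[0,95,22,0,0],[0,135,31,0,0],[0,175,40,0,0],[0,200,46,0,0],[0,213,48,0,0],[0,213,48,0,0]]'; python3 - <<'E'
from cloud import *
for n in("scene","top"):
    c=capture(n);p=cloud(c);im=c["image"];cv2.imwrite(f"pics/{n}4.png",cv2.resize(im[90:330,130:410],None,fx=2.4,fy=2.4,interpolation=cv2.INTER_CUBIC))
    for t,z in(("ball_center",.054),("dish_center",.054),("mat",.0)):
        for d in mark_of(c,t)[:3]: print(n,t,d["centre"],round(d["confidence"],2),P(c,d["centre"],plane=z).round(4))
E
```

```text
time_s: 7.25
tcp_pos: [0.6767, 0.0502, 0.1741]
ee_rot: [[0.002, 0.187, 0.982], [-0.0, 0.982, -0.187], [-1.0, 0.0, 0.002]]
wrist_force: [-0.9, -0.9, -1.0]
gripper_width: 0.195
scene mat [280.6, 274.2] 0.9 [0.6693 0.052  0.    ]
scene mat [337.8, 165.6] 0.87 [0.2848 0.2193 0.    ]
top ball_center [250.5, 204.7] 0.38 [0.4614 0.0115 0.054 ]
top dish_center [249.5, 207.5] 0.63 [0.4519 0.0151 0.054 ]
top mat [236.9, 146.9] 0.84 [0.6834 0.058  0.    ]
top mat [252.7, 206.0] 0.67 [0.4632 0.0043 0.    ]
```

View pics/scene4.png

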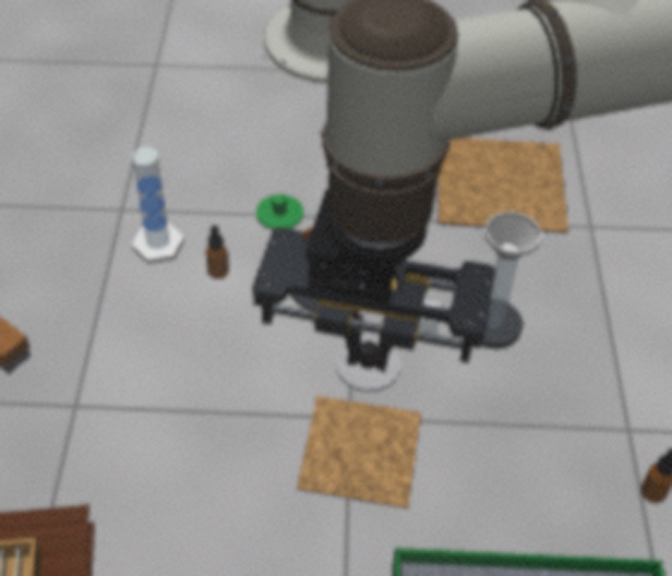

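The cover hangs level over the mat. Now I'll lower it.

```bash
python3 -m creep '[[0,0,0,-20,0],[0,0,0,-50,0],[0,0,0,-85,0],[0,0,0,-110,0],[0,0,0,-125,0],[0,0,0,-132,0],[0,0,0,-136,0],[0,0,0,-136,0]]'; python3 -m creep '[[0,0,0,-1,0],[0,0,0,-2,0],[0,0,0,-3,0],[0,0,0,-3,0],[0,0,0,-3,0],[0,0,0,-3,0],[0,0,0,-3,0],[0,0,0,-3,0]]'
```

```text
time_s: 8.45
tcp_pos: [0.6761, 0.05, 0.042]
ee_rot: [[0.007, 0.187, 0.982], [0.001, 0.982, -0.187], [-1.0, 0.002, 0.006]]
wrist_force: [0.1, -0.3, -1.6]
gripper_width: 0.201
time_s: 9.25
tcp_pos: [0.6761, 0.05, 0.0389]
ee_rot: [[0.007, 0.187, 0.982], [0.001, 0.982, -0.187], [-1.0, 0.002, 0.006]]
wrist_force: [-0.7, -0.2, -1.0]
gripper_width: 0.193
```

```bash
python3 -m creep '[[0,0,0,-1,0],[0,0,0,-2,0],[0,0,0,-3,0],[0,0,0,-3.5,0],[0,0,0,-4,0],[0,0,0,-4,0],[0,0,0,-4,0],[0,0,0,-4,0]]'
```

```text
time_s: 10.05
tcp_pos: [0.6762, 0.05, 0.035]
ee_rot: [[0.007, 0.187, 0.982], [0.001, 0.982, -0.187], [-1.0, 0.002, 0.006]]
wrist_force: [-0.3, 0.1, -1.4]
gripper_width: 0.196
```

```bash
python3 -m creep '[[0,0,0,-0.5,0],[0,0,0,-1,0],[0,0,0,-1,0],[0,0,0,-1.5,0],[0,0,0,-1.5,0],[0,0,0,-1.5,0],[0,0,0,-1.5,0],[0,0,0,-1.5,0]]'
```

```text
time_s: 10.85
tcp_pos: [0.6764, 0.05, 0.0341]
ee_rot: [[0.007, 0.187, 0.982], [0.001, 0.982, -0.187], [-1.0, 0.002, 0.007]]
wrist_force: [-1.4, 1.0, 4.8]
gripper_width: 0.199
```

Contact shows as a 5 N rise. Release and lift.

```bash
python3 -m creep '[[0.25,0,0,0,0],[0.4,0,0,0,0],[0.6,0,0,0,0],[0.6,0,0,0,0],[0.6,0,0,0,0],[0.6,0,0,0,0],[0.6,0,0,0,0],[0.6,0,0,0,0]]'; python3 -m creep '[[0.6,0,0,10,0],[0.7,0,0,30,0],[0.8,0,0,65,0],[0.9,0,0,105,0],[1,-30,-10,140,-0.05],[1,-70,-20,155,-0.1],[1,-110,-35,160,-0.13],[1,-130,-45,160,-0.13]]'; python3 - <<'E'
from cloud import *
for n in("scene","wrist"):
    c=capture(n);p=cloud(c);im=c["image"]
    cv2.imwrite(f"pics/{n}5.png",im if n=="wrist" else cv2.resize(im[90:330,130:410],None,fx=2.4,fy=2.4,interpolation=cv2.INTER_CUBIC))
    for t,z in(("ball_center",.054),("dish_center",.054),("mat",.0),("cover_knob",.022)):
        for d in mark_of(c,t)[:3]: print(n,t,d["centre"],round(d["confidence"],2),P(c,d["centre"],plane=z).round(4))
E
```

```text
time_s: 11.65
tcp_pos: [0.6764, 0.05, 0.0341]
ee_rot: [[0.007, 0.187, 0.982], [0.001, 0.982, -0.187], [-1.0, 0.002, 0.007]]
wrist_force: [-0.5, -0.1, 0.8]
gripper_width: 0.598
time_s: 12.45
tcp_pos: [0.544, 0.0044, 0.1965]
ee_rot: [[0.01, 0.313, 0.95], [0.001, 0.95, -0.313], [-1.0, 0.004, 0.009]]
wrist_force: [0.5, -0.5, 1.3]
gripper_width: 0.994
scene ball_center [126.9, 227.6] 0.68 [ 0.5885 -0.3333  0.054 ]
scene ball_center [263.4, 194.9] 0.6 [0.4624 0.0015 0.054 ]
scene dish_center [264.7, 193.5] 0.89 [0.4572 0.0047 0.054 ]
scene dish_center [223.0, 190.4] 0.39 [ 0.4517 -0.1074  0.054 ]
scene mat [280.1, 275.9] 0.91 [0.6741 0.0508 0.    ]
scene mat [336.1, 167.5] 0.66 [0.2932 0.2136 0.    ]
scene cover_knob [280.6, 270.9] 0.86 [0.6737 0.0511 0.022 ]
scene cover_knob [247.0, 173.3] 0.44 [ 0.3528 -0.0498  0.022 ]
wrist ball_center [222.6, 111.3] 0.48 [ 4.635e-01 -1.000e-04  5.400e-02]
wrist ball_center [315.8, 259.5] 0.21 [0.6595 0.0481 0.054 ]
wrist dish_center [225.6, 108.5] 0.58 [0.4619 0.0037 0.054 ]
wrist cover_knob [316.3, 257.7] 0.91 [0.678  0.0517 0.022 ]
wrist cover_knob [142.6, 23.8] 0.85 [ 0.3546 -0.0526  0.022 ]
```

View pics/scene5.png

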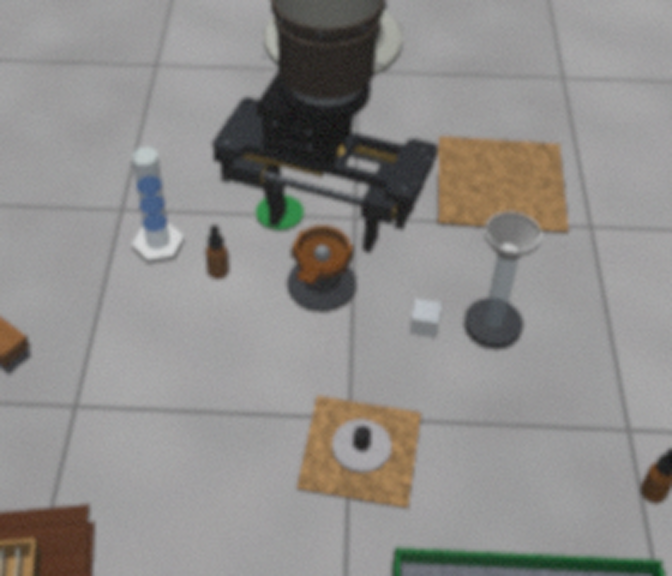

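View pics/wrist5.png

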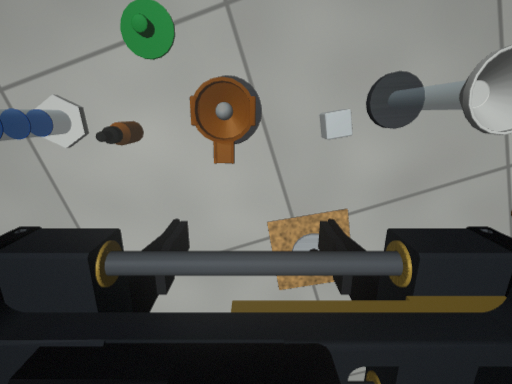

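The cover lies flat on the mat (scene crop (362,447)) and the ball sits in the middle of the dish. I'll measure the dish axis and lip direction now.

```bash
cat > dish.py <<'E'
from cloud import *
from scipy.optimize import least_squares
def dish(n,cx=.462,cy=.002,z0=.058,z1=.075):
    c=capture(n);p=cloud(c);im=c["image"];hsv=cv2.cvtColor(im,cv2.COLOR_BGR2HSV)
    o=(hsv[...,1]>110)&(hsv[...,0]<20)&(np.hypot(p[...,0]-cx,p[...,1]-cy)<.07)
    k=o&(p[...,2]>z0)&(p[...,2]<z1);q=p[k]
    r=np.hypot(q[:,0]-cx,q[:,1]-cy)
    l=q[r>.038];m=l.mean(0)
    print(n,k.sum(),"lip n",len(l),m.round(4))
    cheek=q[(r<.036)&(r>.0305)]
    s=o&(p[...,2]>z0+.004)&(p[...,2]<z1); t=p[s]; rr=np.hypot(t[:,0]-cx,t[:,1]-cy); t=t[(rr<.034)&(rr>.022)]
    f=least_squares(lambda a:np.hypot(t[:,0]-a[0],t[:,1]-a[1])-a[2],[cx,cy,.029],loss="soft_l1",f_scale=.002).x
    print("rim",len(t),f.round(4))
    for a in(f[:2],(cx,cy)): print("lip dir deg",np.degrees(np.arctan2(m[1]-a[1],m[0]-a[0])).round(1))
    g=(hsv[...,1]<70)&(np.hypot(p[...,0]-cx,p[...,1]-cy)<.014)
    print("ball",g.sum(),p[g].mean(0).round(4),p[g].max(0).round(4))
    # lip axis by PCA of lip pixels + cheeks box
    return c
if __name__=="__main__":
    dish("wrist");dish("scene");dish("top");print(sense()["tcp_pos"])
E
python3 dish.py; python3 -c "
import cv2
a=cv2.imread('pics/wrist5.png');cv2.imwrite('pics/w5z.png',cv2.resize(a[60:180,160:290],None,fx=4.5,fy=4.5,interpolation=cv2.INTER_CUBIC))"
```

```text
wrist 1371 lip n 306 [ 0.5047 -0.013   0.0649]
rim 921 [0.4636 0.0015 0.0291]
lip dir deg -19.5
lip dir deg -19.4
ball 244 [0.4634 0.0018 0.0598] [0.4718 0.0097 0.064 ]
scene 183 lip n 41 [ 0.5051 -0.0107  0.0642]
rim 92 [0.466  0.003  0.0284]
lip dir deg -19.4
lip dir deg -16.4
ball 28 [0.4667 0.0021 0.0577] [0.4738 0.0087 0.0631]
top 92 lip n 19 [ 0.5038 -0.0113  0.0653]
rim 66 [0.462  0.0014 0.0289]
lip dir deg -16.9
lip dir deg -17.7
ball 22 [0.4618 0.0024 0.0596] [0.4701 0.0098 0.0665]
[0.54661017 0.00516898 0.19370576]
```

View pics/w5z.png

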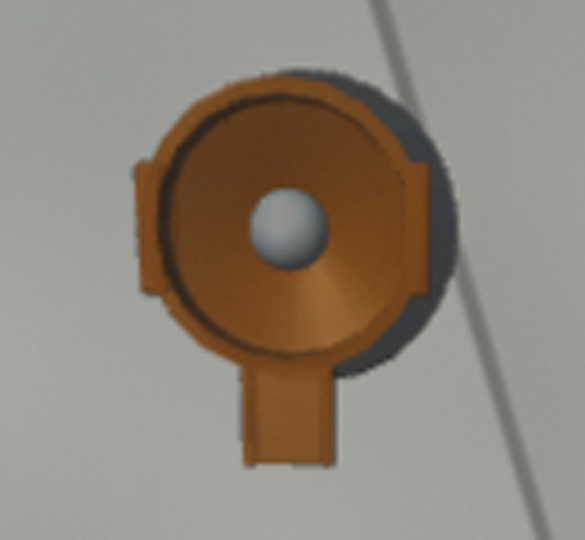

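Measured: dish axis (0.463, 0.0018), lip at about −19°, tool at −18.2°. Next I'll move over the dish, then descend.

```bash
python3 -m creep '[[1,-20,-1,0,0],[1,-50,-2,0,-0.01],[1,-70,-3,0,-0.01],[1,-84,-3.5,0,-0.01],[1,-84,-3.5,-15,-0.01],[1,-84,-3.5,-30,-0.01],[1,-84,-3.5,-45,-0.01],[1,-84,-3.5,-45,-0.01]]'; python3 - <<'E'
from cloud import *
c=capture("wrist");cv2.imwrite("pics/w6.png",c["image"])
print(sense()["tcp_pos"],sense()["ee_rot"])
E
python3 dish.py
```

```text
time_s: 13.9
tcp_pos: [0.4613, 0.0013, 0.147]
ee_rot: [[0.002, 0.322, 0.947], [-0.001, 0.947, -0.322], [-1.0, -0.001, 0.003]]
wrist_force: [-1.1, -0.2, -0.1]
gripper_width: 0.999
[0.46222486 0.00153031 0.1481239 ] [[ 4.63301562e-03  3.21722161e-01  9.46822785e-01]
 [-1.17181193e-03  9.46834044e-01 -3.21720253e-01]
 [-9.99988581e-01  3.81036718e-04  4.76369478e-03]]
wrist 1650 lip n 246 [ 0.5026 -0.0122  0.0647]
rim 1147 [0.4626 0.0015 0.029 ]
lip dir deg -18.9
lip dir deg -19.3
ball 272 [0.4615 0.0016 0.0595] [0.4709 0.0099 0.0637]
scene 182 lip n 36 [ 0.5055 -0.0108  0.0639]
rim 94 [0.4653 0.0031 0.0287]
lip dir deg -19.1
lip dir deg -16.4
ball 108 [0.4637 0.002  0.3872] [0.4735 0.016  0.4988]
top 13 lip n 0 [nan nan nan]
rim 13 [0.4648 0.0005 0.0313]
lip dir deg nan
lip dir deg nan
ball 133 [0.4618 0.002  0.4992] [0.4759 0.0151 0.5026]
[0.46328712 0.00184851 0.14948411]dish.py:8: RuntimeWarning: Mean of empty slice.
  l=q[r>.038];m=l.mean(0)
  ret = um.true_divide(
```

View pics/w6.png

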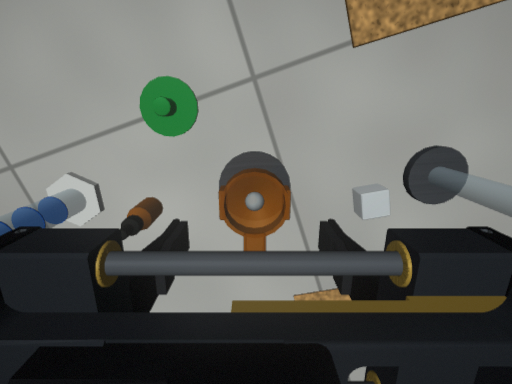

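```bash
python3 -m creep '[[1,0,0,-20,0],[1,0,0,-40,0],[1,0,0,-60,0],[1,0,0,-75,0],[1,0,0,-85,0],[1,0,0,-89,0],[1,0,0,-91,0],[1,0,0,-91,0]]'; python3 -m creep '[[1,0,0,-1,0],[1,0,0,-1,0],[1,0,0,-1,0],[1,0,0,-1,0],[1,0,0,-1,0],[1,0,0,-1,0],[1,0,0,-1,0],[1,0,0,-1,0]]'; python3 - <<'E'
from cloud import *
c=capture("wrist");cv2.imwrite("pics/w7.png",c["image"])
E
```

```text
time_s: 14.9
tcp_pos: [0.4637, 0.002, 0.0589]
ee_rot: [[0.009, 0.322, 0.947], [0.0, 0.947, -0.322], [-1.0, 0.003, 0.009]]
wrist_force: [-0.0, -0.6, -0.1]
gripper_width: 0.998
time_s: 15.7
tcp_pos: [0.4637, 0.002, 0.0579]
ee_rot: [[0.009, 0.322, 0.947], [0.0, 0.947, -0.322], [-1.0, 0.003, 0.009]]
wrist_force: [-0.7, 0.2, -0.6]
gripper_width: 0.998
```

View pics/w7.png

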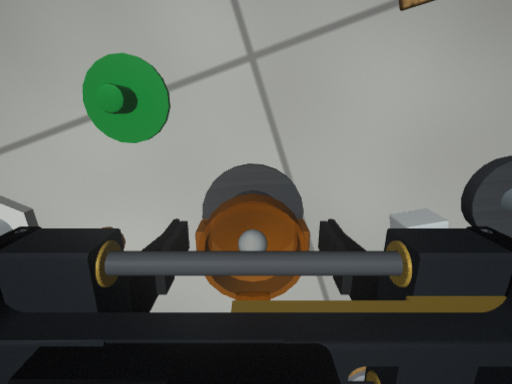

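The dish is centred between the fingers, so I'll close slowly.

```bash
python3 -m creep '[[0.9,0,0,0,0],[0.83,0,0,0,0],[0.8,0,0,0,0],[0.78,0,0,0,0],[0.77,0,0,0,0],[0.76,0,0,0,0],[0.75,0,0,0,0],[0.74,0,0,0,0]]';python3 -m creep '[[0.735,0,0,0,0],[0.73,0,0,0,0],[0.72,0,0,0,0],[0.7,0,0,0,0],[0.6,0,0,0,0],[0.5,0,0,0,0],[0.4,0,0,0,0],[0.4,0,0,0,0]]'; python3 - <<'E'
from cloud import *
c=capture("wrist");cv2.imwrite("pics/w8.png",c["image"])
E
```

```text
time_s: 16.55
tcp_pos: [0.4636, 0.0019, 0.0579]
ee_rot: [[0.009, 0.321, 0.947], [0.0, 0.947, -0.321], [-1.0, 0.003, 0.008]]
wrist_force: [0.2, -0.8, 1.4]
gripper_width: 0.747
time_s: 17.35
tcp_pos: [0.4635, 0.0019, 0.0578]
ee_rot: [[0.009, 0.321, 0.947], [-0.0, 0.947, -0.321], [-1.0, 0.003, 0.008]]
wrist_force: [-0.6, -1.0, 1.5]
gripper_width: 0.728
```

View pics/w8.png

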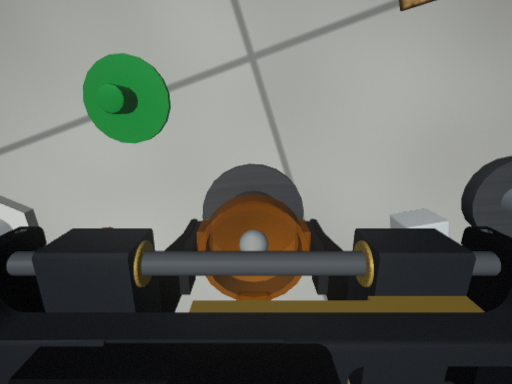

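Gripped. Lifting gently.

```bash
python3 -m creep '[[0.4,0,0,1,0],[0.4,0,0,3,0],[0.4,0,0,6,0],[0.4,0,0,10,0],[0.4,0,0,14,0],[0.4,0,0,17,0],[0.4,0,0,19,0],[0.4,0,0,20,0]]';python3 -m creep '[[0.4,0,0,2,0],[0.4,0,0,6,0],[0.4,0,0,13,0],[0.4,0,0,22,0],[0.4,0,0,32,0],[0.4,0,0,41,0],[0.4,0,0,48,0],[0.4,0,0,52,0]]';python3 -m creep '[[0.4,0,0,1,0],[0.4,0,0,1,0],[0.4,0,0,1,0],[0.4,0,0,1,0],[0.4,0,0,1,0],[0.4,0,0,1,0],[0.4,0,0,1,0],[0.4,0,0,1,0]]'; python3 - <<'E'
from cloud import *
for n in("wrist","scene"):
    c=capture(n);im=c["image"];cv2.imwrite(f"pics/{n}9.png",im if n=="wrist" else cv2.resize(im[90:330,130:410],None,fx=2.4,fy=2.4,interpolation=cv2.INTER_CUBIC))
E
```

```text
time_s: 18.2
tcp_pos: [0.4636, 0.0019, 0.0782]
ee_rot: [[0.009, 0.322, 0.947], [0.0, 0.947, -0.322], [-1.0, 0.003, 0.009]]
wrist_force: [-0.4, -1.1, -1.8]
gripper_width: 0.733
time_s: 19.0
tcp_pos: [0.4639, 0.002, 0.1312]
ee_rot: [[0.011, 0.321, 0.947], [0.001, 0.947, -0.321], [-1.0, 0.004, 0.01]]
wrist_force: [0.8, 0.3, -2.0]
gripper_width: 0.73
time_s: 19.8
tcp_pos: [0.4639, 0.002, 0.1321]
ee_rot: [[0.01, 0.321, 0.947], [0.001, 0.947, -0.321], [-1.0, 0.004, 0.01]]
wrist_force: [-0.4, 0.0, -1.3]
gripper_width: 0.731
```

View pics/wrist9.png

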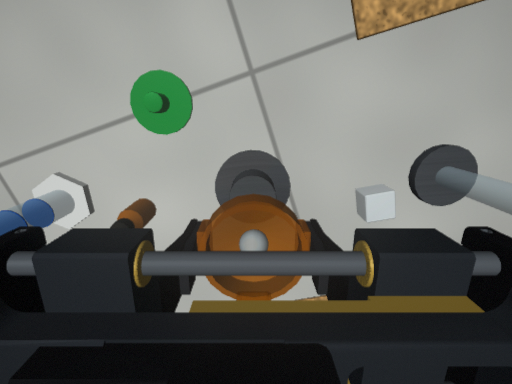

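View pics/scene9.png

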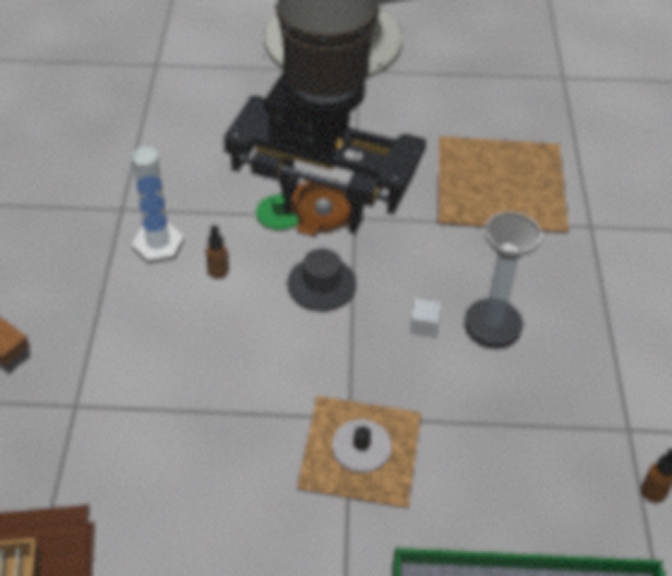

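Lifted level with the ball centred at (253,243). The turn to the funnel is about +94° (1.64 rad), which I'll make in four smooth parts.

```bash
R='x'; python3 -m creep '[[0.4,0,0,0,0.02],[0.4,0,0,0,0.06],[0.4,0,0,0,0.12],[0.4,0,0,0,0.19],[0.4,0,0,0,0.26],[0.4,0,0,0,0.33],[0.4,0,0,0,0.38],[0.4,0,0,0,0.41]]'; python3 - <<'E'
from cloud import *
print(sense()["joints"])
c=capture("wrist");cv2.imwrite("pics/w10.png",c["image"])
E
```

```text
time_s: 20.7
tcp_pos: [0.4639, 0.002, 0.1322]
ee_rot: [[0.009, -0.085, 0.996], [0.005, 0.996, 0.085], [-1.0, 0.004, 0.01]]
wrist_force: [-0.1, 0.5, -1.9]
gripper_width: 0.734
[ 2.03494290e+01  1.30510115e+01 -3.05835354e+01 -1.00733060e-01
 -4.57632509e+01 -1.05404671e+02]
```

View pics/w10.png

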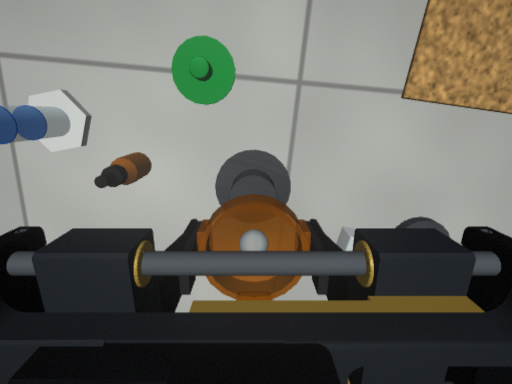

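The ball is unmoved, so I'll continue.

```bash
python3 -m creep '[[0.4,0,0,0,0.02],[0.4,0,0,0,0.06],[0.4,0,0,0,0.12],[0.4,0,0,0,0.19],[0.4,0,0,0,0.26],[0.4,0,0,0,0.33],[0.4,0,0,0,0.38],[0.4,0,0,0,0.41]]';python3 -m creep '[[0.4,0,0,0,0.02],[0.4,0,0,0,0.06],[0.4,0,0,0,0.12],[0.4,0,0,0,0.19],[0.4,0,0,0,0.26],[0.4,0,0,0,0.33],[0.4,0,0,0,0.38],[0.4,0,0,0,0.41]]';python3 -m creep '[[0.4,0,0,0,0.02],[0.4,0,0,0,0.06],[0.4,0,0,0,0.12],[0.4,0,0,0,0.19],[0.4,0,0,0,0.26],[0.4,0,0,0,0.33],[0.4,0,0,0,0.38],[0.4,0,0,0,0.41]]'; python3 - <<'E'
from cloud import *
print(sense()["joints"])
for n in("wrist","scene","top"):
    c=capture(n);im=c["image"];cv2.imwrite(f"pics/{n}11.png",im if n=="wrist" else cv2.resize(im[90:330,130:410],None,fx=2.4,fy=2.4,interpolation=cv2.INTER_CUBIC))
    for t,z in (("ball_center",.128),("dish_center",.128),("funnel_mouth",.155),("cover_knob",.022)):
        for d in mark_of(c,t)[:2]: print(n,t,d["centre"],round(d["confidence"],2),P(c,d["centre"],plane=z).round(4))
E
```

```text
time_s: 21.55
tcp_pos: [0.464, 0.002, 0.1322]
ee_rot: [[0.007, -0.477, 0.879], [0.008, 0.879, 0.477], [-1.0, 0.004, 0.01]]
wrist_force: [0.5, 0.3, -1.4]
gripper_width: 0.734
time_s: 22.35
tcp_pos: [0.464, 0.002, 0.1322]
ee_rot: [[0.003, -0.789, 0.614], [0.01, 0.614, 0.789], [-1.0, 0.004, 0.01]]
wrist_force: [-0.3, 0.4, -0.8]
gripper_width: 0.732
time_s: 23.15
tcp_pos: [0.464, 0.002, 0.1322]
ee_rot: [[-0.001, -0.969, 0.246], [0.011, 0.246, 0.969], [-1.0, 0.004, 0.01]]
wrist_force: [-0.3, -0.7, -1.8]
gripper_width: 0.732
[ 20.00088442  13.33644815 -29.90098631  -0.82022921 -46.63604526
 -33.70163567]
wrist ball_center [247.6, 246.5] 0.6 [0.4682 0.0017 0.128 ]
wrist dish_center [253.7, 242.6] 0.74 [4.639e-01 1.000e-04 1.280e-01]
wrist cover_knob [352.2, 108.0] 0.78 [ 0.3571 -0.0552  0.022 ]
scene dish_center [262.3, 175.9] 0.59 [ 0.4642 -0.0022  0.128 ]
scene funnel_mouth [344.5, 185.7] 0.63 [0.5131 0.1963 0.155 ]
scene cover_knob [278.9, 272.9] 0.67 [0.6794 0.0471 0.022 ]
scene cover_knob [244.5, 170.5] 0.37 [ 0.3417 -0.0578  0.022 ]
top dish_center [253.8, 200.5] 0.54 [ 4.656e-01 -2.000e-04  1.280e-01]
top funnel_mouth [191.7, 184.3] 0.61 [0.5178 0.1947 0.155 ]
top cover_knob [283.5, 210.7] 0.5 [ 0.4416 -0.1033  0.022 ]
top cover_knob [273.6, 236.5] 0.49 [ 0.353  -0.0658  0.022 ]
```

View pics/wrist11.png

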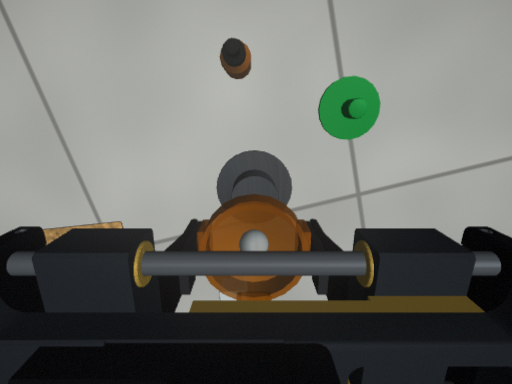

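View pics/scene11.png

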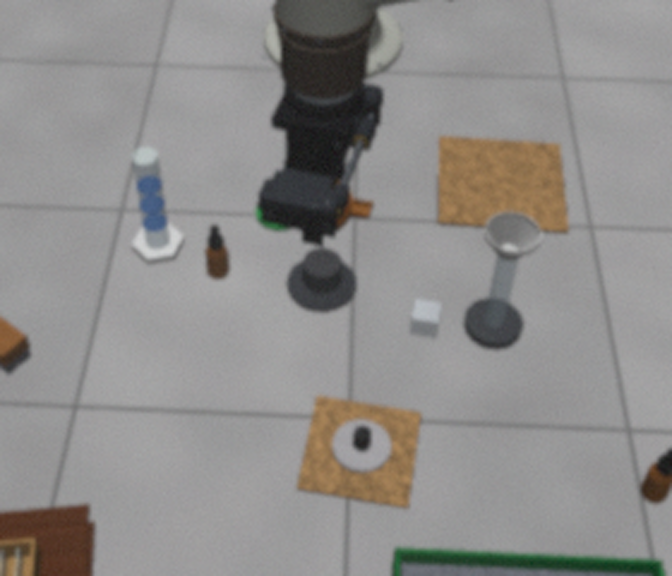

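Lip heading is about 75°, the funnel bearing is 75.2°, and the ball is centred at (253,243). I'll hold one rest call, then hand in.

```bash
python3 -m creep '[[0.4,0,0,0,0],[0.4,0,0,0,0],[0.4,0,0,0,0],[0.4,0,0,0,0],[0.4,0,0,0,0],[0.4,0,0,0,0],[0.4,0,0,0,0],[0.4,0,0,0,0]]'; python3 -c "
from h import *
print(np.abs(sense()['joint_velocities']).max()); print(finish_job())"
```

```text
time_s: 24.7
tcp_pos: [0.4639, 0.002, 0.1322]
ee_rot: [[-0.001, -0.969, 0.248], [0.011, 0.248, 0.969], [-1.0, 0.004, 0.01]]
wrist_force: [1.2, 0.1, -2.1]
gripper_width: 0.732
0.04264243734058441
the job is handed in; nothing more can be done
None
```

The cover is on the smaller cork mat and the dish is held still above its stand with the lip pointing at the funnel. I handed the job in at about 24.7 s of the 69 s allowed; no verdict is reported.

What the last checks showed:
- **Cover:** it lies flat, knob up. The knob measured within about 5 mm of the mat's centre.
- **Dish height and position:** lifted about 74 mm, which puts its centre near z = 0.128 m. It is within a few millimetres of the stand's axis.
- **Level and at rest:** the tool is tilted about 0.6°, and the arm was at rest in the last reading.
- **Aim:** the lip points at about 75–76° and the funnel bearing is about 75°.
- **Ball:** it stayed in the middle of the dish in every wrist picture. In the last one the network put it about 4–5 mm off the axis, but its mark was visibly off the ball; the picture shows it central.
- **Bystanders:** the ones in view looked unmoved. I did not measure their positions at the end.

Two disagreements came up along the way. The networks also marked the green cover and the larger mat, and I ruled those out by colour, size and position. During the lowering onto the mat, the tool first stopped about 4 mm high; I corrected this by stepping down until contact.

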